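# Load the full reagent bottle

## Robot

A 6-joint arm with a two-finger parallel gripper is mounted at the origin on the work surface. World frame = base frame: x ahead of the robot, y to its left, z up, the work surface at z = 0. Lengths are in mm, angles in rad, forces in N, time in s.
With the tool pointing down it reaches from about 425 to 950 mm from the base axis. Payload 3.5 kg.
Tool frame: the origin (TCP) lies at the very end of the fingers, on their centre line; the grasp point (between the pads) lies 19 mm behind it; y points along the fingers, z is the direction in which the jaws open and shut, and the axes are right-handed (so a half turn about y gives the same grasp; the last joint's range is limited). The gripper opens to 85 mm and grips with 20 to 120 N. Pads are 22 mm wide; open, the fingers measure 114 mm over their backs; the gripper's body (76 mm by 85 mm) begins 54 mm behind the grasp point. The pads swing forward as they close: fully open they stand 13 mm farther back than shut.
Start: joints at [1.156, 0.286, 1.577, -0, 1.279, -0.15], TCP at [176.622, 651.468, 231.325] pointing down, gripper open.
Joint ranges: [-2.77, 2.77], [-0.9, 2.22], [0.21, 2.48], [-1.53, 4.67], [0.24, 2.81], [-2.84, 2.84]. Speed limits (rad/s): [2.79, 2.79, 3.14, 3.14, 3.14, 3.14].

## Interface

Orientations are given as [roll, pitch, yaw] about the fixed x, y, z axes, in that order (R = Rz(yaw) Ry(pitch) Rx(roll)).
In Python, from station import env gives the robot as it stands.
- The arm moves only by the shell command python3 -m crank 'ROWS'. ROWS is JSON, a list of rows, each a list of 3 entries, a list of its own where there are three numbers: the gripper command: -1 is shut, 1 is fully open, values between are in proportion, then the shift along the tool's x, y, z in mm, then the turn, a rotation vector about the tool's x, y, z in rad. A call has 1 to 5 rows; each row shifts and turns the commanded pose from where the row before left it, along the tool's axes as they then stand; what a row does not reach is not made up. A row lasts 1/12 s, in which the tool goes at most 41.7 mm and 7.16 degrees, less where a joint would pass 70% of its speed; a pose out of reach is approached as far as the arm can. A call is refused whole if a number of a shift passes 41.7 or a number of a turn 0.125, either way. A call with a gripper value outside its range is refused whole. The fingers move at their own pace and stop on an object; the grip force is fixed at half the most. Time passes only in rows, so rows that do not move let the fingers close. It gives the time, the measured TCP pose, the force and the opening at its end, in the units of the state.
- env.read_state(): the state, without advancing time (a new reading comes with each control period).
- env.get_image(name): name is "side" or "top" or "wrist"; returns the picture (480x640x3 uint8, blue, green, red); there is no depth.
- env.camera_model(name): a dict with "fx", "fy", "cx", "cy" (pixels), "k1" (the pictures are not rectified: a ray, as slopes to the right and down, at radius r is drawn at 1 + k1 r^2 times it, then the intrinsics apply), "eye" and "attitude" of the camera in the world; the wrist camera has in their place "mount" (4x4, takes a point from camera to tool coordinates, whose origin is the TCP and whose axes are the tool frame's). Camera axes: x right, y up, looking along -z (the intrinsics and any distortion apply to the point x, -y, -z); pixel columns grow to the right and rows downward; lengths in mm; the calibration is good to about 2 mm. A picture is of the moment at which its call begins: read the wrist's pose just before it. camera_model takes no time and is no camera call.
- env.close_job(): hands the job in, once; it reports no verdict.
The state is a dict: "time_s": time; "q": joint angles; "dq": joint speeds; "joint_torque": joint torques, N m; "position": TCP position; "tcp_rot": TCP orientation; "wrist_force": force on the tool from outside, world axes, zero at the start; "moment": the same for the moment, N m; "opening": finger opening in mm.
Only numpy, scipy, OpenCV 4.12 (cv2) and the standard library are available. Lean on these libraries where they do the work, as an engineer would, in place of code of your own. Each camera call takes 0.05 s, during which the arm holds its last target.

## Task

One of the three identical square reagent bottles on the bench is still full and the other two are nearly empty: find the full one by its weight and stand it upright in the analyser's loading tray, first taking out the small round jar that was left in the tray and standing it on the bench. Leave the two nearly empty bottles standing upright on the bench, set things down without dropping or tipping them, and leave the other things on the bench where they are.

Things in the scene. Friction and masses are not known exactly. Their poses are not given: they have to be found in the camera images.
- bottle_a: opaque white square bottle, 56 x 56 mm, body 80 mm high, with a round cap 36 mm across on top (100 mm high in all; the cap spans 84 to 100 mm). Origin: centre of its underside, z up. The three bottles look exactly alike; one is full and weighs 0.45 to 0.7 kg, the other two are nearly empty and weigh 0.12 to 0.19 kg
- bottle_b: opaque white square bottle, 56 x 56 mm, body 80 mm high, with a round cap 36 mm across on top (100 mm high in all; the cap spans 84 to 100 mm). Origin: centre of its underside, z up. The three bottles look exactly alike; one is full and weighs 0.45 to 0.7 kg, the other two are nearly empty and weigh 0.12 to 0.19 kg
- bottle_c: opaque white square bottle, 56 x 56 mm, body 80 mm high, with a round cap 36 mm across on top (100 mm high in all; the cap spans 84 to 100 mm). Origin: centre of its underside, z up. The three bottles look exactly alike; one is full and weighs 0.45 to 0.7 kg, the other two are nearly empty and weigh 0.12 to 0.19 kg
- jar: small round screw-top jar, 40 mm across, 62 mm high, standing in the loading tray at the start. Origin: centre of its underside, z up
- analyser: white bench analyser, fixed. Origin: under the centre of its loading tray, at bench height. Its square grey tray (94 x 94 mm outside) lies in front of the machine's face, which is 115 mm from the tray's centre on the +y side of this frame; the machine is 260 mm wide (x from -110 to 150 mm), 220 mm deep and 250 mm high
- tray (a point): centre of the loading tray's floor, 12 mm above the bench, same axes as the analyser. The tray is 84 x 84 mm inside, with walls 5 mm thick that rise 10 mm above its floor: one bottle fits with 14 mm to spare all round, at any yaw
- tip_box: bystander: closed pipette-tip box with a blue base and a white lid, 75 x 110 x 45 mm high (x, y, z). Origin: centre of its underside
- amber: bystander: round amber bottle, 52 mm across, 110 mm high. Origin: centre of its underside
- timer: bystander: flat white timer, 50 x 70 x 18 mm high (x, y, z). Origin: centre of its underside
Not all that is in view belongs to the job. What is shaped like the bottle_c but red or yellow is not meant.

How it is judged:
By the outcome, as a careful person would: the job done as asked, in the order asked, and still so for the second after the job is handed in, with the robot touching nothing.
It also fails if it takes over 72 s, if anything falls off the work surface, if the arm or the gripper's body presses on something with over 40 N, if the wrist force passes 120 N, or if a joint passes its speed limit or range.

## Working session

There is one attempt and no reset: what is moved stays moved. The work goes in short steps, Python scripts to look and compute and a shell command to move; the robot and the scene stay as the last step left them, time stands still between calls to the robot, and variables do not carry over. Pictures are saved under pics/ and viewed, and the job is handed in when it is done.

```bash
ls; mkdir -p pics; python3 - <<'E'
from station import env
import cv2,json
print(env.read_state())
for n in("side","top","wrist"):
    cv2.imwrite(f"pics/{n}0.png",env.get_image(n)); print(n,env.camera_model(n))
E
```

```text
pics
{'time_s': 0.0, 'q': array([ 1.15603003e+00,  2.87200841e-01,  1.57819922e+00, -3.99873453e-06,
        1.27856736e+00, -1.49959429e-01]), 'dq': array([-2.26404862e-04,  1.18971879e-04, -9.95495825e-05, -1.98762884e-03,
       -2.24824480e-03, -4.61950920e-04]), 'joint_torque': array([ 3.34668875e-04, -4.05992317e+01, -2.92618418e+01, -2.08901160e-04,
        6.06178233e-03, -1.66213539e-05]), 'position': array([176.3403216 , 650.87630855, 229.91168007]), 'tcp_rot': array([-1.57314502e+00,  3.51002273e-04, -2.64806119e-01]), 'wrist_force': array([ 0.42127746, -0.26316526,  0.07885535]), 'moment': array([-0.02596294,  0.00638979,  0.00750284]), 'opening': 85.29404592472257}
side {'fx': 508.62691538058476, 'fy': 508.62691538058476, 'cx': 313.8000699511771, 'cy': 228.4677568487331, 'k1': -0.141096627656673, 'eye': array([  71.99304445, -724.74939455,  938.59759691]), 'attitude': array([ 0.73757897, -0.01712998, -0.5692174 ])}
top {'fx': 441.53380699124153, 'fy': 441.53380699124153, 'cx': 313.58238169318275, 'cy': 244.98597650150685, 'k1': -0.07616672879117867, 'eye': array([449.86658039, -74.37436877, 841.57438981]), 'attitude': array([ 0.0906352 ,  0.03283107, -1.55113757])}
wrist {'fx': 341.90266966919546, 'fy': 341.90266966919546, 'cx': 321.0274159239382, 'cy': 245.5735978981645, 'k1': -0.062017579107687515, 'mount': array([[-1.44197253e-03, -9.64398658e-01, -2.64448764e-01,
        -6.62094282e+01],
       [-1.67819706e-05,  2.64449062e-01, -9.64399654e-01,
        -1.43231172e+02],
       [ 9.99998960e-01, -1.38619984e-03, -3.97512794e-04,
        -4.39858583e-01],
       [ 0.00000000e+00,  0.00000000e+00,  0.00000000e+00,
         1.00000000e+00]])}
```

View pics/side0.png

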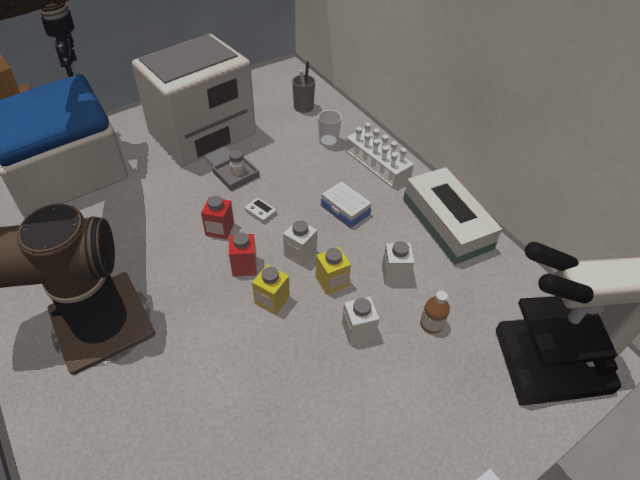

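View pics/top0.png

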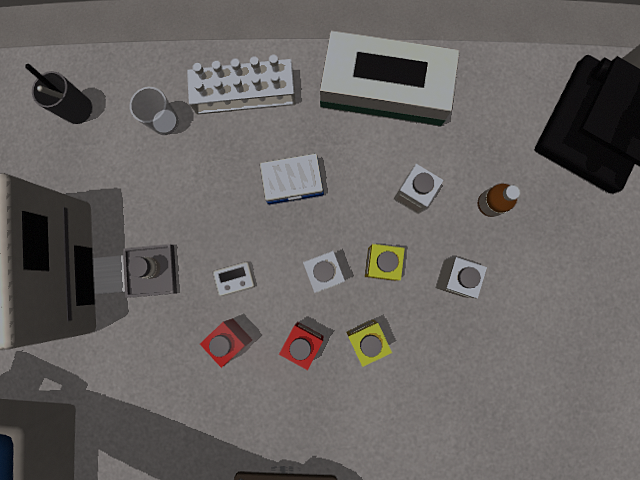

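View pics/wrist0.png

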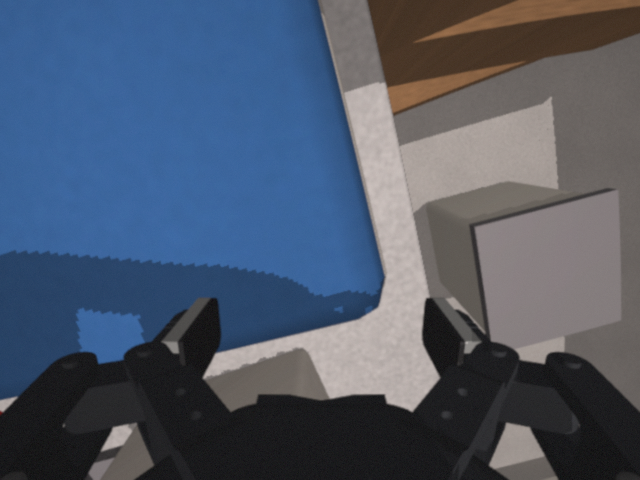

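Possible targets in the top view are the white square bottles at (324,271), (422,185) and (467,277). Look-alikes to reject are red at (222,343) and (302,345), and yellow at (387,261) and (370,343). The timer at (234,278) and the round amber bottle at (497,199) are bystanders. Next I'll measure the white bottles and the jar.

```bash
cat > h.py <<'E'
import numpy as np,cv2
from scipy.spatial.transform import Rotation as Ro
from station import env
def R(e): return Ro.from_euler('xyz',e).as_matrix()
def cam(n,st=None):
    m=env.camera_model(n)
    if n!='wrist': return m,np.array(m['eye']),R(m['attitude'])
    st=st or env.read_state(); T=np.array(m['mount']); Rt=R(st['tcp_rot'])
    return m,np.array(st['position'])+Rt@T[:3,3],Rt@T[:3,:3]
def ray(n,uv,st=None):
    m,e,A=cam(n,st)
    K=np.array([[m['fx'],0,m['cx']],[0,m['fy'],m['cy']],[0,0,1]])
    p=cv2.undistortPoints(np.array(uv,float).reshape(-1,1,2),K,np.array([m['k1'],0,0,0])).reshape(-1,2)
    d=np.c_[p[:,0],-p[:,1],-np.ones(len(p))]@A.T
    return e,d
def onz(n,uv,z,st=None):
    e,d=ray(n,uv,st); return e+d*((z-e[2])/d[:,2])[:,None]
def proj(n,P,st=None):
    m,e,A=cam(n,st); c=(np.atleast_2d(P)-e)@A
    x=c[:,0]/-c[:,2]; y=-c[:,1]/-c[:,2]; s=1+m['k1']*(x*x+y*y)
    return np.c_[m['fx']*x*s+m['cx'],m['fy']*y*s+m['cy']]
def tri(uv1,uv2):
    a,d=ray('top',[uv1]);b,f=ray('side',[uv2]);d=d[0]/np.linalg.norm(d[0]);f=f[0]/np.linalg.norm(f[0])
    s=np.linalg.lstsq(np.c_[d,-f],b-a,rcond=None)[0]
    p,q=a+s[0]*d,b+s[1]*f
    return (p+q)/2,np.linalg.norm(p-q)
E
python3 - <<'E'
from h import *
np.set_printoptions(precision=1,suppress=True)
im=cv2.imread('pics/top0.png')
w=[]
for (x0,y0,x1,y1) in [(290,235,362,305),(388,150,458,222),(435,242,500,310),(115,230,190,305)]:
    c=cv2.resize(im[y0:y1,x0:x1],(400,300) if 0 else (400,400),interpolation=cv2.INTER_CUBIC)[:300 if 0 else 400]; w.append(c)
cv2.imwrite('pics/crops.png',cv2.resize(np.vstack([np.hstack(w[:2]),np.hstack(w[2:])]),(600,600)))
hsv=cv2.cvtColor(im,cv2.COLOR_BGR2HSV); print(hsv[271,300:345:4],hsv[230,300])
for uv in [(324,271),(424,183),(469,278),(222,345),(302,349),(388,261),(371,345)]: print(uv,onz('top',[uv],100)[0])
print('tray corners',onz('top',[(126,249),(176,246),(178,293),(128,297)],22))
print('jar cap', onz('top',[(146,267)],62))
E
```

```text
[[ 10  12 123]
 [ 10  13 119]
 [111  16 164]
 [110  17 175]
 [165  10 101]
 [173  10 100]
 [168  13 101]
 [168  13 101]
 [165  10 100]
 [113  19 173]
 [111  18 181]
 [ 12  16  79]] [  6  11 115]
(324, 271) [473.3 -67.  100. ]
(424, 183) [ 626.1 -235.   100. ]
(469, 278) [ 465.7 -310.   100. ]
(222, 345) [345.9 101.6 100. ]
(302, 349) [343.1 -32.9 100. ]
(388, 261) [ 491.9 -174.   100. ]
(371, 345) [ 352.2 -147.   100. ]
tray corners [[510.1 313.6  22. ]
 [517.6 215.2  22. ]
 [428.9 207.3  22. ]
 [418.8 304.7  22. ]]
jar cap [[475.2 255.1  62. ]]
```

View pics/crops.png

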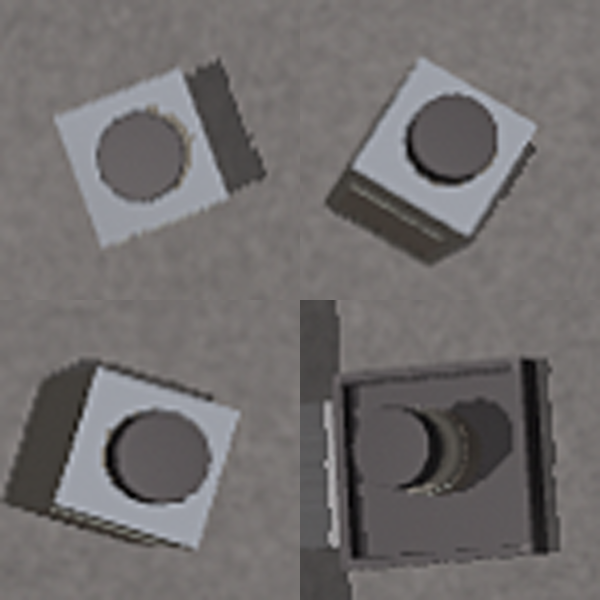

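The crops show three white squares with grey caps, none red or yellow. In the fourth crop the jar stands in the tray, off-centre. Next I'll fit squares to the white tops, which are at z=80.

```bash
python3 - <<'E'
from h import *
np.set_printoptions(precision=1,suppress=True)
im=cv2.imread('pics/top0.png');sd=cv2.imread('pics/side0.png')
hsv=cv2.cvtColor(im,cv2.COLOR_BGR2HSV)
m=cv2.inRange(hsv,(95,5,145),(130,60,255))
for k,(x0,y0,x1,y1) in dict(P=(290,235,362,305),Q=(388,150,458,222),S=(435,242,500,310)).items():
    mm=np.zeros_like(m);mm[y0:y1,x0:x1]=m[y0:y1,x0:x1]
    mm=cv2.morphologyEx(mm,cv2.MORPH_OPEN,np.ones((3,3)))
    pts=cv2.findNonZero(mm); 
    W=onz('top',pts.reshape(-1,2),80)[:,:2].astype(np.float32)
    r=cv2.minAreaRect(W); print(k,r, 'yaw mod90',r[2]%90)
# tray: outer rect from corners via corners avg
c=onz('top',[(126,249),(176,246),(178,293),(128,297)],22); 
crop=cv2.resize(sd[130:200,190:275],None,fx=8,fy=8,interpolation=cv2.INTER_CUBIC); cv2.imwrite('pics/sidetray.png',crop)
crop=cv2.resize(im[220:310,80:200],None,fx=6,fy=6,interpolation=cv2.INTER_CUBIC); cv2.imwrite('pics/toptray.png',crop)
crop=cv2.resize(sd[200:360,190:450],None,fx=3,fy=3,interpolation=cv2.INTER_CUBIC); cv2.imwrite('pics/sidemid.png',crop)
E
```

```text
P ((473.30462646484375, -65.83906555175781), (56.267372131347656, 55.349761962890625), 21.775991439819336) yaw mod90 21.775991439819336
Q ((628.3287963867188, -234.4375762939453), (56.15888977050781, 55.59952926635742), 58.490509033203125) yaw mod90 58.490509033203125
S ((467.365234375, -312.12615966796875), (55.432254791259766, 55.782535552978516), 72.96611785888672) yaw mod90 72.96611785888672
```

View pics/sidetray.png

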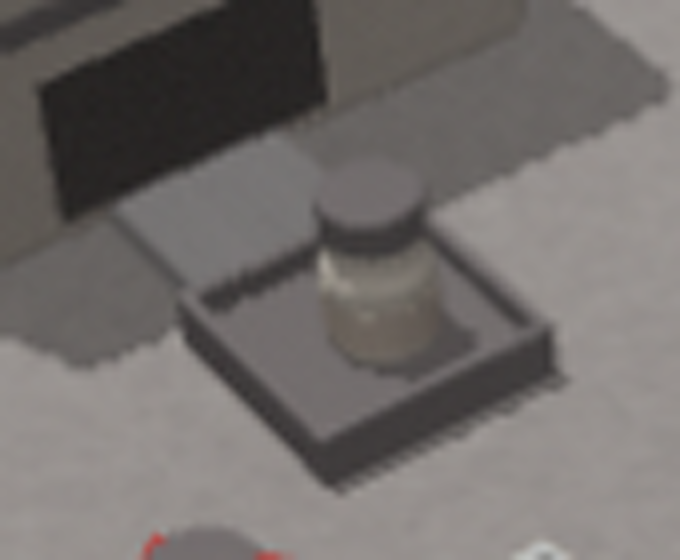

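View pics/toptray.png

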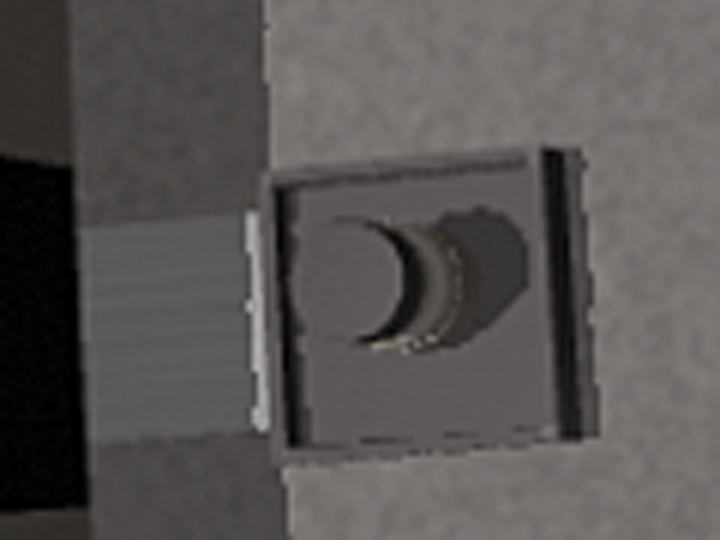

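View pics/sidemid.png

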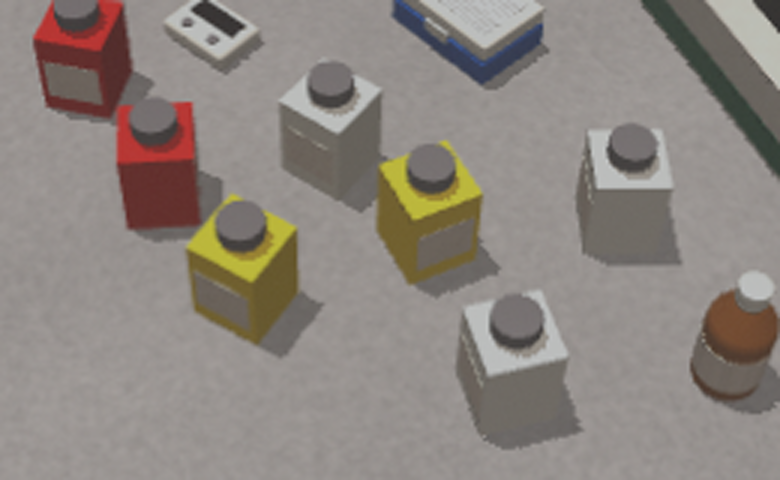

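```bash
python3 - <<'E'
from h import *
np.set_printoptions(precision=1,suppress=True)
T=lambda u,v:(80+u/6-.42,220+v/6-.42)
S=lambda u,v:(190+u/8-.44,130+v/8-.44)
t=[T(288,462),T(562,440),T(543,148),T(263,180)]
s=[S(183,308),S(322,440),S(550,335)]
W=onz('top',t,22);print(W,W.mean(0),[np.linalg.norm(W[i]-W[i-1]) for i in range(4)])
print(cv2.minAreaRect(W[:,:2].astype(np.float32)))
V=onz('side',s,22);print(V,(V[0]+V[2])/2)
for a,b in zip(t,s): print(tri(a,b))
print('jar top',onz('top',[T(349,281)],74),onz('side',[S(370,195)],74),tri(T(349,281),S(370,195)))
print('timer',onz('top',[(216,271),(249,263),(253,285),(219,293)],18))
print('box',onz('top',[(261,163),(317,155),(323,190),(267,203)],45))
print('amber',onz('top',[(512,191)],110))
for n,a,b in [('P',(324,271),(190+330/3,200+78/3)),('Q',(424,183),(190+633/3,200+142/3)),('S',(469,278),(190+517/3,200+314/3)),('ylw',(388,261),(190+431/3,200+162/3))]: print(n,tri(a,b))
print(proj('top',[[0,0,0],[300,400,0],[176,651,0],[300,-300,0],[400,500,250]]))
E
```

```text
[[419.6 305.5  22. ]
 [428.9 216.5  22. ]
 [520.7 226.9  22. ]
 [508.9 318.8  22. ]] [469.5 266.9  22. ] [np.float64(90.32669595520869), np.float64(89.51332382199737), np.float64(92.43502971959818), np.float64(92.56639915433334)]
((469.5598449707031, 267.70989990234375), (92.43500518798828, 92.55662536621094), 6.485952377319336)
[[418.4 302.8  22. ]
 [429.7 217.5  22. ]
 [518.8 223.9  22. ]] [468.6 263.3  22. ]
(array([419.6, 307.1,  18.4]), np.float64(0.4727311771117292))
(array([429. , 215.9,  23.7]), np.float64(0.17412584676348872))
(array([521.1, 228.7,  17.3]), np.float64(0.07154643229868674))
jar top [[475.5 265.4  74. ]] [[475.8 263.7  74. ]] (array([476. , 265.6,  72.7]), np.float64(1.109125585975651))
timer [[471.9 137.2  18. ]
 [488.2  74.9  18. ]
 [447.2  66.1  18. ]
 [430.8 130.   18. ]]
box [[673.1  54.   45. ]
 [689.2 -49.8  45. ]
 [623.3 -62.1  45. ]
 [597.8  40.4  45. ]]
amber [[ 612.9 -382.2  110. ]]
P (array([473.3, -67. ,  98.7]), np.float64(0.09408551975630351))
Q (array([ 627. , -235.7,   98.2]), np.float64(0.9031755360513263))
S (array([ 466.6, -310.9,   98.6]), np.float64(1.9622901397891708))
ylw (array([ 491.9, -174.1,   98.8]), np.float64(0.20105717800496356))
[[283.9 524.1]
 [ 83.9 356.2]
 [-32.2 410.7]
 [447.1 367.3]
 [-65.5 308.9]]
```

The layout is clear. The tray centre is about (469,265) with yaw about 6.5°, and the jar is at (476,265). The white bottles are P (473,-66, yaw 21.8°), Q (628,-235, 58.5°) and S (467,-312, 73°). The analyser stands between the start pose and the tray, so I'll rise first and then cross above it.

```bash
cat > go.py <<'E'
import sys
from h import *
np.set_printoptions(precision=1,suppress=True)
# go.py x y z psi_deg : remaining shift in tool axes now
x,y,z,p=map(float,sys.argv[1:5]); st=env.read_state()
A=R(st['tcp_rot']); d=np.array([x,y,z])-st['position']
want=R([-np.pi/2,0,np.deg2rad(p)])
rv=Ro.from_matrix(A.T@want).as_rotvec()
yaw=np.rad2deg(st['tcp_rot'][2])
print('t',round(st['time_s'],2),'pos',st['position'],'yaw',round(yaw,1),'F',st['wrist_force'],'open',round(st['opening'],1))
print('shift(tool now)',A.T@d,'|d|',round(np.linalg.norm(d),1),' shift(tool at target yaw)',want.T@d,' turn',np.round(rv,3))
E
python3 -m crank '[[1,[0,-40,0],[0,0,0]],[1,[0,-40,0],[0,0,0]],[1,[0,-40,0],[0,0,0]]]'
python3 go.py 476 265.5 350 -15.2
```

```text
time_s: 0.4
position: [176.3, 650.8, 350.9]
tcp_rot: [-1.574, 0.001, -0.265]
wrist_force: [0.3, 0.0, 0.2]
opening: 85.6
t 0.4 pos [176.3 650.8 350.9] yaw -15.2 F [0.3 0.  0.2] open 85.6
shift(tool now) [ 390.1    1.8 -293.4] |d| 488.1  shift(tool at target yaw) [ 390.2    0.9 -293.2]  turn [ 0.  0. -0.]
```

```bash
python3 -m crank '[[1,[32.5,0,-24.5],[0,0,0]],[1,[32.5,0,-24.5],[0,0,0]],[1,[32.5,0,-24.5],[0,0,0]],[1,[32.5,0,-24.5],[0,0,0]],[1,[32.5,0,-24.5],[0,0,0]]]'
python3 -m crank '[[1,[32.5,0,-24.5],[0,0,0]],[1,[32.5,0,-24.5],[0,0,0]],[1,[32.5,0,-24.5],[0,0,0]],[1,[32.5,0,-24.5],[0,0,0]],[1,[32.5,0,-24.5],[0,0,0]]]'
python3 -m crank '[[1,[32.5,0,-24.5],[0,0,0]],[1,[32.5,0,-24.5],[0,0,0]]]'
python3 go.py 476 265.5 120 -15.2
```

```text
time_s: 0.82
position: [301.9, 489.1, 351.0]
tcp_rot: [-1.571, 0.0, -0.264]
wrist_force: [0.0, 0.1, 0.4]
opening: 85.3
time_s: 1.23
position: [426.8, 328.1, 351.1]
tcp_rot: [-1.571, 0.0, -0.265]
wrist_force: [0.7, 0.5, -0.1]
opening: 85.2
time_s: 1.4
position: [476.7, 263.8, 351.1]
tcp_rot: [-1.571, 0.0, -0.265]
wrist_force: [0.9, 0.6, -0.1]
opening: 85.6
t 1.4 pos [476.7 263.8 351.1] yaw -15.2 F [ 0.9  0.6 -0.1] open 85.6
shift(tool now) [ -1.1 231.1   1.4] |d| 231.2  shift(tool at target yaw) [ -1.1 231.1   1.4]  turn [-0.  0. -0.]
```

Tracking is accurate. I'll descend partway and check with the wrist camera.

```bash
python3 -m crank '[[1,[0,40,0],[0,0,0]],[1,[0,40,0],[0,0,0]],[1,[0,40,0],[0,0,0]],[1,[0,40,0],[0,0,0]],[1,[0,40,0],[0,0,0]]]'
python3 - <<'E'
from h import *
st=env.read_state(); im=env.get_image('wrist')
for P in ([476,265.5,74],[469.5,265.5,12]):
    u=proj('wrist',[P],st)[0]; print(u); cv2.drawMarker(im,tuple(int(v) for v in u),(0,0,255))
cv2.imwrite('pics/w1.png',im)
E
```

```text
time_s: 1.82
position: [475.8, 265.3, 149.5]
tcp_rot: [-1.571, -0.0, -0.265]
wrist_force: [0.6, -0.3, -1.0]
opening: 85.3
[321.97863652 254.80004092]
[319.74922184 226.13786873]
```

View pics/w1.png

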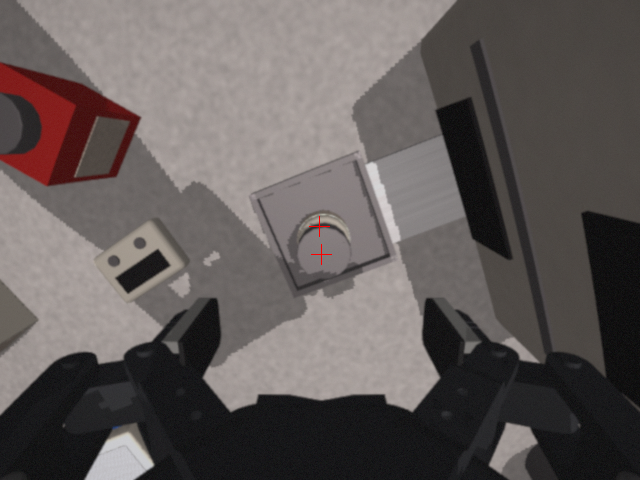

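The cap is at (325,248) against a predicted (322,254), and the tray centre is at (325,224), so both lie 2 mm further toward +z. I'll descend to the jar and grip it.

```bash
python3 -m crank '[[1,[2,39,2],[0,0,0]],[1,[0,39,0],[0,0,0]],[1,[0,38,0],[0,0,0]],[1,[0,0,0],[0,0,0]]]'
python3 -m crank '[[-1,[0,0,0],[0,0,0]],[-1,[0,0,0],[0,0,0]],[-1,[0,0,0],[0,0,0]],[-1,[0,0,0],[0,0,0]],[-1,[0,0,0],[0,0,0]]]'
python3 go.py 585 175 110 -15.2
```

```text
time_s: 2.2
position: [472.6, 264.9, 28.0]
tcp_rot: [-1.58, 0.013, -0.265]
wrist_force: [-2.1, -0.7, -1.6]
opening: 85.6
time_s: 2.62
position: [481.2, 267.9, 39.4]
tcp_rot: [-1.567, -0.005, -0.265]
wrist_force: [-1.9, -0.0, 6.0]
opening: 36.0
t 2.62 pos [481.2 267.9  39.4] yaw -15.2 F [-1.9 -0.   6. ] open 36.0
shift(tool now) [124.9 -70.2 -62.3] |d| 156.2  shift(tool at target yaw) [124.6 -70.6 -62.5]  turn [-0.  0.  0.]
```

```bash
python3 - <<'E'
from h import *
st=env.read_state(); print(st['wrist_force'],st['moment'],st['dq'])
cv2.imwrite('pics/w2.png',env.get_image('wrist'));s=env.get_image('side');cv2.imwrite('pics/s2.png',cv2.resize(s[60:220,100:300],None,fx=4,fy=4)[:600])
st=env.read_state(); print(st['position'],st['tcp_rot'],st['wrist_force'],st['opening'])
E
```

```text
[-1.86329418 -0.02867604  5.96514751] [-0.13058624  0.17551599  0.02734868] [-5.56272234e-05  1.23241413e-03  6.48889095e-04 -1.12187183e-03
 -2.88424939e-03  5.57826680e-04]
[481.16269218 267.96554259  39.36785077] [-1.56729893 -0.0055279  -0.26457179] [-0.29655419 -1.02676471  5.5901366 ] 35.763839954937794
```

View pics/w2.png

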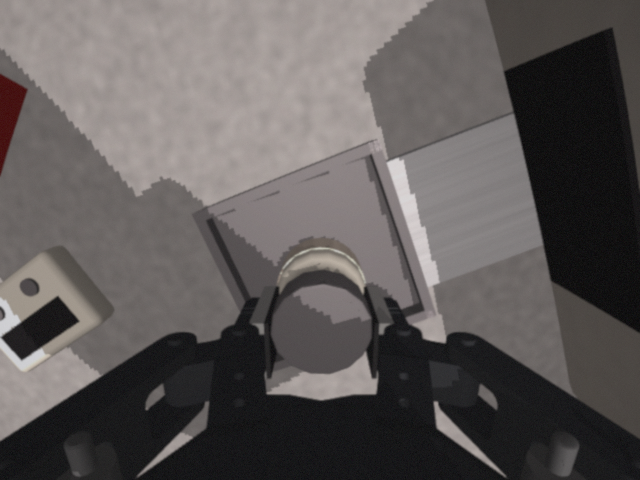

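View pics/s2.png

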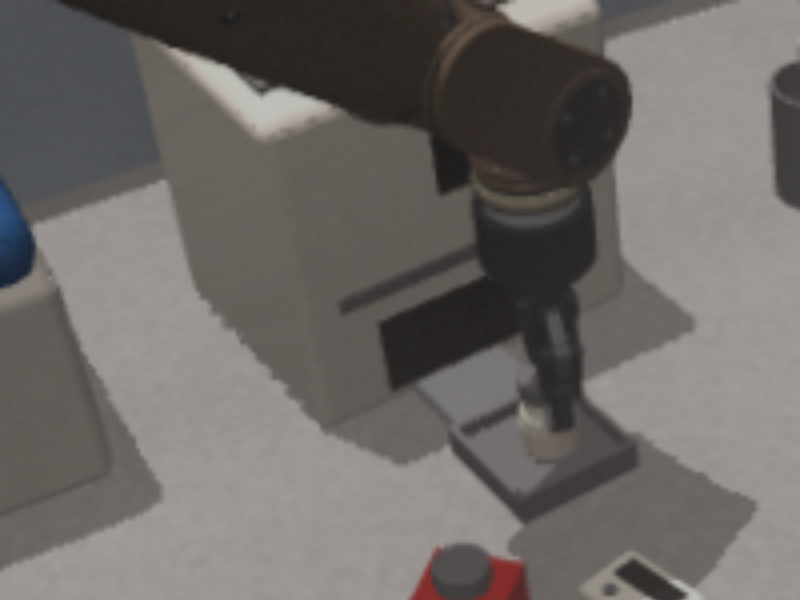

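The jar cap sits between the pads at (322,330). I'll lift gently and check.

```bash
python3 -m crank '[[-1,[0,-8,0],[0,0,0]],[-1,[0,-12,0],[0,0,0]],[-1,[0,0,0],[0,0,0]]]'
python3 - <<'E'
from h import *
cv2.imwrite('pics/w3.png',env.get_image('wrist'));s=env.get_image('side');cv2.imwrite('pics/s3.png',cv2.resize(s[60:220,100:300],None,fx=4,fy=4)[:600])
E
python3 go.py 585 175 110 -15.2
```

```text
time_s: 2.97
position: [480.7, 267.9, 59.1]
tcp_rot: [-1.567, -0.005, -0.265]
wrist_force: [0.7, 0.7, 0.1]
opening: 36.2
t 3.07 pos [479.4 267.4  56.9] yaw -15.2 F [-0.2 -0.2 -1.2] open 36.1
shift(tool now) [126.2 -52.9 -61.4] |d| 150.0  shift(tool at target yaw) [126.1 -53.1 -61.5]  turn [-0.  0.  0.]
```

View pics/s3.png

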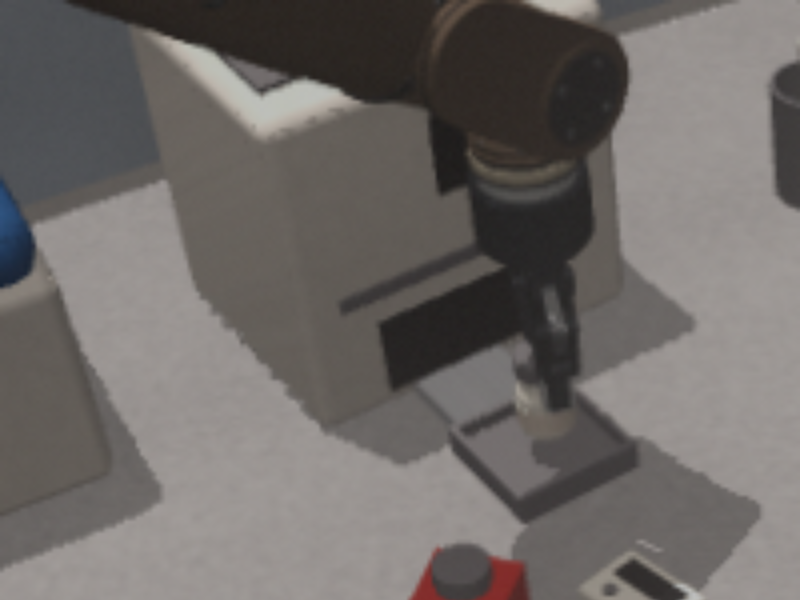

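View pics/w3.png

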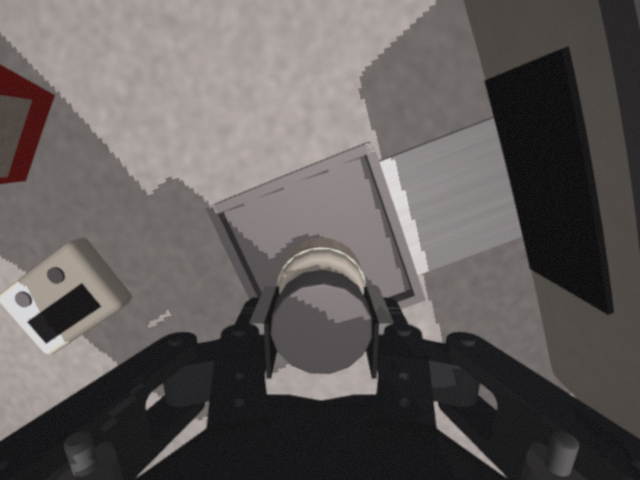

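The side view shows the jar off the floor, upright and with its shadow separated. I'll raise it clear of the rim, carry it to the free spot at (585,175) and lower it.

```bash
python3 -m crank '[[-1,[0,-25,0],[0,0,0]],[-1,[20,-15,-10],[0,0,0]],[-1,[30,0,-15],[0,0,0]],[-1,[30,0,-15],[0,0,0]],[-1,[30,0,-15],[0,0,0]]]'
python3 -m crank '[[-1,[16,0,-7],[0,0,0]],[-1,[0,15,0],[0,0,0]],[-1,[0,0,0],[0,0,0]]]'
python3 go.py 585 175 30 -15.2
```

```text
time_s: 3.48
position: [570.9, 184.5, 95.5]
tcp_rot: [-1.571, -0.0, -0.264]
wrist_force: [0.4, 0.6, -1.2]
opening: 35.8
time_s: 3.73
position: [582.7, 173.1, 77.5]
tcp_rot: [-1.573, 0.005, -0.267]
wrist_force: [-1.3, -0.0, -1.7]
opening: 36.1
t 3.73 pos [582.7 173.1  77.5] yaw -15.3 F [-1.3 -0.  -1.7] open 36.1
shift(tool now) [ 2.  47.5  2.5] |d| 47.6  shift(tool at target yaw) [ 1.8 47.5  2.4]  turn [ 0. -0. -0.]
```

```bash
python3 -m crank '[[-1,[0,20,0],[0,0,0]],[-1,[0,15,0],[0,0,0]],[-1,[0,8,0],[0,0,0]],[-1,[0,0,0],[0,0,0]],[-1,[0,0,0],[0,0,0]]]'
python3 -m crank '[[-1,[0,3,0],[0,0,0]],[-1,[0,0,0],[0,0,0]],[-1,[0,0,0],[0,0,0]]]'
```

```text
time_s: 4.15
position: [583.0, 174.7, 36.9]
tcp_rot: [-1.571, 0.002, -0.264]
wrist_force: [-0.2, 0.2, -0.8]
opening: 36.1
time_s: 4.4
position: [584.4, 174.4, 35.1]
tcp_rot: [-1.57, -0.001, -0.265]
wrist_force: [1.2, 0.3, -0.8]
opening: 36.0
```

```bash
python3 -m crank '[[-1,[0,3,0],[0,0,0]],[-1,[0,0,0],[0,0,0]],[-1,[0,0,0],[0,0,0]]]'
python3 -m crank '[[-1,[0,3,0],[0,0,0]],[-1,[0,0,0],[0,0,0]],[-1,[0,0,0],[0,0,0]]]'
```

```text
time_s: 4.65
position: [583.8, 174.2, 31.3]
tcp_rot: [-1.571, 0.0, -0.265]
wrist_force: [-0.7, 0.0, -1.5]
opening: 35.4
time_s: 4.9
position: [583.7, 174.2, 28.0]
tcp_rot: [-1.571, 0.001, -0.265]
wrist_force: [0.8, 0.4, -1.1]
opening: 36.0
```

```bash
python3 -m crank '[[-1,[0,1.5,0],[0,0,0]],[-1,[0,0,0],[0,0,0]],[-1,[0,0,0],[0,0,0]]]'
python3 -m crank '[[-1,[0,1.5,0],[0,0,0]],[-1,[0,0,0],[0,0,0]],[-1,[0,0,0],[0,0,0]]]'
```

```text
time_s: 5.15
position: [584.2, 174.3, 27.4]
tcp_rot: [-1.571, -0.0, -0.265]
wrist_force: [-1.5, -0.2, 4.2]
opening: 35.8
time_s: 5.4
position: [584.3, 174.3, 27.4]
tcp_rot: [-1.571, 0.0, -0.265]
wrist_force: [-4.1, -1.7, 10.7]
opening: 35.8
```

That's contact at 10.7 N upward. I'll back off 1.5 mm, release, and rise.

```bash
python3 -m crank '[[-1,[0,-1.5,0],[0,0,0]],[0.2,[0,0,0],[0,0,0]],[1,[0,0,0],[0,0,0]],[1,[0,0,0],[0,0,0]],[1,[0,0,0],[0,0,0]]]'
python3 -m crank '[[1,[0,-15,0],[0,0,0]],[1,[0,-35,0],[0,0,0]],[1,[0,-40,0],[0,0,0]],[1,[0,-30,0],[0,0,0]]]'
python3 - <<'E'
from h import *
im=env.get_image('wrist');s=env.get_image('side')
o=np.hstack([cv2.resize(im,(400,300)),cv2.resize(s[80:230,190:390],(400,300))]);cv2.imwrite('pics/j4.png',o)
E
python3 go.py 473 -66.5 180 -68.2
```

```text
time_s: 5.82
position: [583.7, 174.2, 26.3]
tcp_rot: [-1.571, 0.0, -0.265]
wrist_force: [0.2, -0.4, 0.2]
opening: 82.1
time_s: 6.15
position: [584.4, 174.3, 149.1]
tcp_rot: [-1.57, -0.001, -0.265]
wrist_force: [1.1, 0.0, 0.8]
opening: 85.4
t 6.25 pos [588.3 174.9 154.3] yaw -15.2 F [0.5 0.7 0.3] open 85.4
shift(tool now) [ -47.8  -27.6 -263. ] |d| 268.7  shift(tool at target yaw) [ 181.3  -25.7 -196.7]  turn [-0.   0.9  0. ]
```

View pics/j4.png

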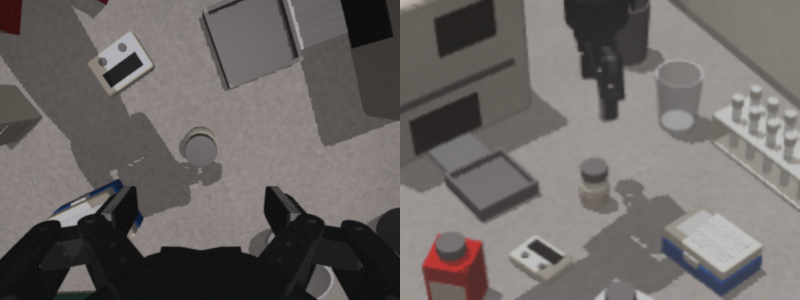

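The jar stands upright at (594,180) in the right half, and the tray is empty. Next I'll weigh bottle P.

```bash
python3 -m crank '[[1,[-7,0,-37.5],[0,0,0]],[1,[-7,0,-37.5],[0,0,0]],[1,[-7,0,-37.5],[0,0,0]],[1,[-7,0,-37.5],[0,0,0]],[1,[-7,0,-37.5],[0,0,0]]]'
python3 -m crank '[[1,[-7,0,-37.5],[0,0,0]],[1,[-6,0,-38],[0,0,0]],[1,[0,0,0],[0,0.116,0]],[1,[0,0,0],[0,0.116,0]],[1,[0,0,0],[0,0.116,0]]]'
python3 -m crank '[[1,[0,0,0],[0,0.116,0]],[1,[0,0,0],[0,0.116,0]],[1,[0,0,0],[0,0.116,0]],[1,[0,0,0],[0,0.116,0]],[1,[0,0,0],[0,0.116,0]]]'
python3 go.py 473 -66.5 150 -68.2
```

```text
time_s: 6.67
position: [499.5, 1.4, 145.6]
tcp_rot: [-1.571, 0.001, -0.264]
wrist_force: [0.1, -1.0, 0.1]
opening: 85.3
time_s: 7.08
position: [467.8, -67.9, 145.8]
tcp_rot: [-1.571, 0.001, -0.621]
wrist_force: [0.7, -0.4, -0.6]
opening: 85.5
time_s: 7.5
position: [468.1, -66.9, 145.6]
tcp_rot: [-1.572, 0.001, -1.199]
wrist_force: [-0.1, -0.4, 0.1]
opening: 85.8
t 7.5 pos [468.1 -66.9 145.6] yaw -68.7 F [-0.1 -0.4  0.1] open 85.8
shift(tool now) [ 1.4 -4.4  4.7] |d| 6.5  shift(tool at target yaw) [ 1.5 -4.4  4.6]  turn [ 0. -0. -0.]
```

```bash
python3 -m crank '[[1,[1.5,0,4.5],[0,0,0]],[1,[0,0,0],[0,0,0]]]'
python3 - <<'E'
from h import *
st=env.read_state(); im=env.get_image('wrist')
for P in ([473,-66.5,100],):
    u=proj('wrist',[P],st)[0]; print(u); cv2.drawMarker(im,tuple(int(v) for v in u),(0,0,255))
cv2.imwrite('pics/w5.png',im)
E
python3 go.py 473 -66.5 36 -68.2
```

```text
time_s: 7.67
position: [473.7, -66.7, 146.1]
tcp_rot: [-1.571, 0.0, -1.19]
wrist_force: [-0.7, -1.3, 0.8]
opening: 85.5
[319.50216885 268.25380752]
t 7.72 pos [473.6 -66.7 146.3] yaw -68.2 F [-0.   0.2  0.3] open 85.4
shift(tool now) [ -0.3 110.3  -0.4] |d| 110.3  shift(tool at target yaw) [ -0.4 110.3  -0.5]  turn [ 0.  0. -0.]
```

View pics/w5.png

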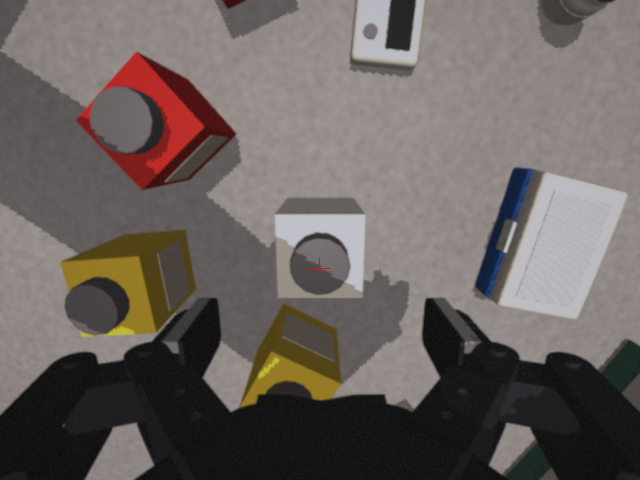

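P is square to the jaws, with its cap at (320,263). I'll descend, grip, and lift 20 mm to weigh it.

```bash
python3 -m crank '[[1,[-1.5,38,0],[0,0,0]],[1,[0,38,0],[0,0,0]],[1,[0,32,0],[0,0,0]],[1,[0,0,0],[0,0,0]],[1,[0,0,0],[0,0,0]]]'
python3 -m crank '[[-1,[0,0,0],[0,0,0]],[-1,[0,0,0],[0,0,0]],[-1,[0,0,0],[0,0,0]],[-1,[0,0,0],[0,0,0]],[-1,[0,0,0],[0,0,0]]]'
python3 -m crank '[[-1,[0,-8,0],[0,0,0]],[-1,[0,-12,0],[0,0,0]],[-1,[0,0,0],[0,0,0]],[-1,[0,0,0],[0,0,0]],[-1,[0,0,0],[0,0,0]]]'
```

```text
time_s: 8.13
position: [471.3, -64.7, 37.2]
tcp_rot: [-1.575, 0.003, -1.191]
wrist_force: [0.3, -0.0, 0.4]
opening: 85.3
time_s: 8.55
position: [475.3, -66.2, 41.7]
tcp_rot: [-1.567, -0.004, -1.192]
wrist_force: [-0.5, 0.5, 6.7]
opening: 55.6
time_s: 8.97
position: [472.6, -65.2, 58.6]
tcp_rot: [-1.571, 0.0, -1.193]
wrist_force: [-0.4, 0.2, -1.4]
opening: 55.6
```

```bash
python3 -m crank '[[-1,[0,0,0],[0,0,0]],[-1,[0,0,0],[0,0,0]],[-1,[0,0,0],[0,0,0]]]'
python3 - <<'E'
from h import *
f=[]
for i in range(4): s=env.get_image('side');f.append(env.read_state()['wrist_force'][2])
print(np.round(f,2),np.mean(f)); cv2.imwrite('pics/s6.png',cv2.resize(s[140:290,200:400],(800,600)))
E
```

```text
time_s: 9.22
position: [472.5, -65.2, 58.2]
tcp_rot: [-1.572, 0.001, -1.193]
wrist_force: [-0.5, -0.2, -1.0]
opening: 55.6
[-1.2  -1.61 -1.87 -1.28] -1.4876835687149672
```

View pics/s6.png

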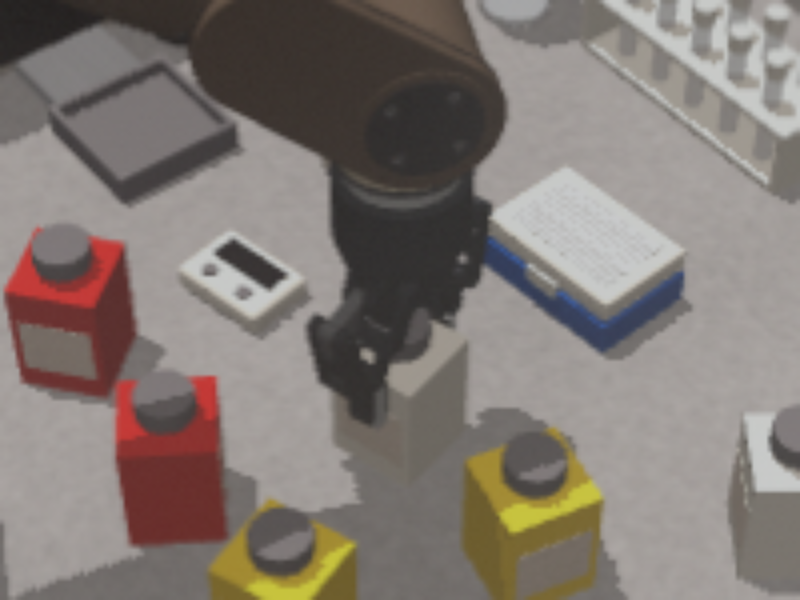

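P hangs free at about 1.5 N, or 0.15 kg, so it is nearly empty. I'll set it back down gently.

```bash
python3 -m crank '[[-1,[0,8,0],[0,0,0]],[-1,[0,5,0],[0,0,0]],[-1,[0,0,0],[0,0,0]],[-1,[0,2,0],[0,0,0]],[-1,[0,0,0],[0,0,0]]]'
python3 -m crank '[[-1,[0,1.5,0],[0,0,0]],[-1,[0,0,0],[0,0,0]],[-1,[0,0,0],[0,0,0]]]'
```

```text
time_s: 9.83
position: [472.6, -65.2, 43.3]
tcp_rot: [-1.572, 0.001, -1.193]
wrist_force: [-0.1, -0.7, -1.2]
opening: 55.4
time_s: 10.08
position: [473.0, -65.4, 42.4]
tcp_rot: [-1.571, -0.0, -1.193]
wrist_force: [-0.3, -0.6, -0.8]
opening: 55.5
```

```bash
python3 -m crank '[[-1,[0,1,0],[0,0,0]],[-1,[0,0,0],[0,0,0]],[-1,[0,0,0],[0,0,0]]]'
python3 -m crank '[[1,[0,0,0],[0,0,0]],[1,[0,0,0],[0,0,0]],[1,[0,0,0],[0,0,0]],[1,[0,0,0],[0,0,0]],[1,[0,0,0],[0,0,0]]]'
python3 -m crank '[[1,[0,-20,0],[0,0,0]],[1,[0,-40,0],[0,0,0]],[1,[0,-40,0],[0,0,0]],[1,[0,-20,0],[0,0,0]]]'
python3 go.py 628 -234.8 155 -121.5
python3 go.py 628 -234.8 155 -31.5
```

```text
time_s: 10.33
position: [473.3, -65.5, 41.8]
tcp_rot: [-1.57, -0.0, -1.193]
wrist_force: [-1.0, -0.4, 1.1]
opening: 55.4
time_s: 10.75
position: [473.0, -65.4, 41.3]
tcp_rot: [-1.571, -0.0, -1.193]
wrist_force: [0.0, 0.4, -0.4]
opening: 85.5
time_s: 11.08
position: [475.0, -66.0, 166.2]
tcp_rot: [-1.566, -0.005, -1.193]
wrist_force: [1.0, -1.2, 0.1]
opening: 85.4
t 11.08 pos [475.  -66.  166.2] yaw -68.3 F [ 1.  -1.2  0.1] open 85.4
shift(tool now) [213.3  12.5  79.8] |d| 228.1  shift(tool at target yaw) [ 63.9  11.2 218.7]  turn [-0.   0.9  0. ]
t 11.08 pos [475.  -66.  166.2] yaw -68.3 F [ 1.  -1.2  0.1] open 85.4
shift(tool now) [213.3  12.5  79.8] |d| 228.1  shift(tool at target yaw) [218.7  11.2 -63.9]  turn [-0.  -0.6  0. ]
```

```bash
python3 -m crank '[[1,[35.5,0,13.3],[0,0,0]],[1,[35.5,0,13.3],[0,0,0]],[1,[35.5,0,13.3],[0,0,0]],[1,[35.5,0,13.3],[0,0,0]],[1,[35.5,0,13.3],[0,0,0]]]'
python3 -m crank '[[1,[35.5,8,13.3],[0,0,0]],[1,[0,0,0],[0,-0.107,0]],[1,[0,0,0],[0,-0.107,0]],[1,[0,0,0],[0,-0.107,0]],[1,[0,0,0],[0,-0.107,0]]]'
python3 -m crank '[[1,[0,0,0],[0,-0.107,0]],[1,[0,0,0],[0,-0.107,0]],[1,[0,0,0],[0,0,0]]]'
python3 - <<'E'
from h import *
st=env.read_state(); im=env.get_image('wrist')
for P in ([628,-234.8,100],):
    u=proj('wrist',[P],st)[0]; print(u); cv2.drawMarker(im,tuple(int(v) for v in u),(0,0,255))
cv2.imwrite('pics/w7.png',im)
E
python3 go.py 628 -234.8 38 -31.5
```

```text
time_s: 11.5
position: [601.2, -207.1, 161.2]
tcp_rot: [-1.571, 0.0, -1.193]
wrist_force: [0.5, 0.3, -0.2]
opening: 85.3
time_s: 11.92
position: [625.6, -234.1, 152.4]
tcp_rot: [-1.571, 0.001, -0.76]
wrist_force: [0.1, 0.1, -0.7]
opening: 85.4
time_s: 12.17
position: [625.6, -233.9, 152.9]
tcp_rot: [-1.571, 0.001, -0.549]
wrist_force: [-0.1, -0.4, -0.7]
opening: 85.0
[322.01788376 269.21530703]
t 12.22 pos [ 625.6 -233.8  153. ] yaw -31.7 F [-0.5  0.3  0.4] open 85.8
shift(tool now) [  2.6 115.    0.4] |d| 115.0  shift(tool at target yaw) [  2.6 115.    0.4]  turn [ 0. -0. -0.]
```

View pics/w7.png

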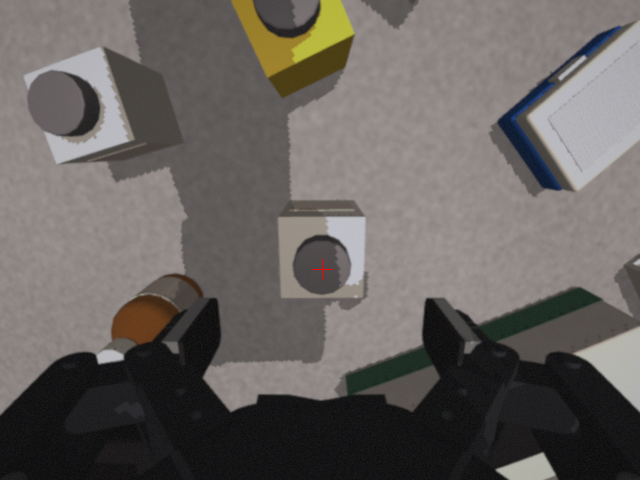

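Q is aligned, with its cap at (322,263) and clear of the amber bottle. I'll descend, grip, lift and weigh.

```bash
python3 -m crank '[[1,[1.5,40,0],[0,0,0]],[1,[0,40,0],[0,0,0]],[1,[0,35,0],[0,0,0]],[1,[0,0,0],[0,0,0]],[1,[0,0,0],[0,0,0]]]'
python3 -m crank '[[-1,[0,0,0],[0,0,0]],[-1,[0,0,0],[0,0,0]],[-1,[0,0,0],[0,0,0]],[-1,[0,0,0],[0,0,0]],[-1,[0,0,0],[0,0,0]]]'
python3 -m crank '[[-1,[0,-8,0],[0,0,0]],[-1,[0,-12,0],[0,0,0]],[-1,[0,0,0],[0,0,0]],[-1,[0,0,0],[0,0,0]],[-1,[0,0,0],[0,0,0]]]'
python3 -m crank '[[-1,[0,0,0],[0,0,0]],[-1,[0,0,0],[0,0,0]]]'
python3 - <<'E'
from h import *
f=[]
for i in range(4): s=env.get_image('side');f.append(env.read_state()['wrist_force'][2])
print(np.round(f,2),np.mean(f)); cv2.imwrite('pics/s8.png',cv2.resize(s[160:340,280:480],(667,600)))
E
```

```text
time_s: 12.63
position: [625.2, -233.6, 35.8]
tcp_rot: [-1.571, 0.006, -0.552]
wrist_force: [0.6, 0.1, -0.2]
opening: 85.7
time_s: 13.05
position: [629.6, -235.9, 42.4]
tcp_rot: [-1.57, -0.007, -0.551]
wrist_force: [1.5, 1.4, 6.6]
opening: 55.3
time_s: 13.47
position: [626.2, -234.3, 57.5]
tcp_rot: [-1.571, 0.002, -0.551]
wrist_force: [-0.4, -0.8, -6.7]
opening: 55.4
time_s: 13.63
position: [626.3, -234.3, 57.2]
tcp_rot: [-1.571, 0.002, -0.551]
wrist_force: [-0.4, -0.3, -5.3]
opening: 55.1
[-6.26 -6.53 -6.3  -6.38] -6.367160895290796
```

View pics/s8.png

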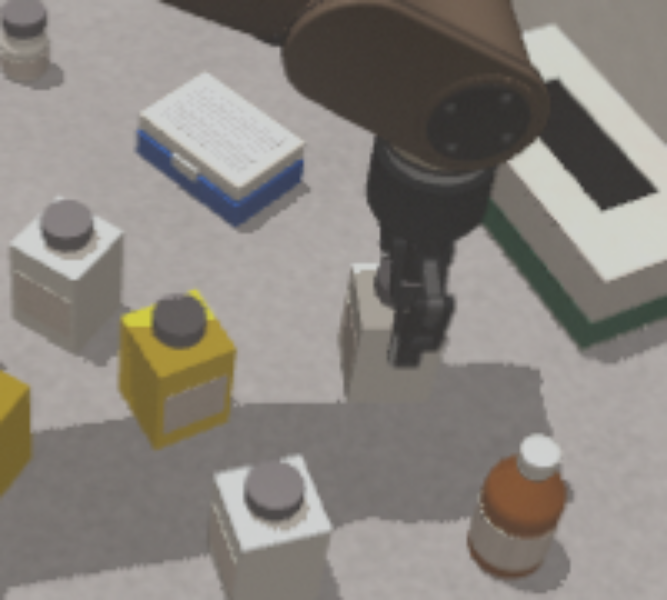

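Q weighs about 6.4 N, or 0.65 kg, so it is the full bottle, and S is light by elimination. I'll raise it and carry it over to the tray.

```bash
python3 -m crank '[[-1,[0,-25,0],[0,0,0]],[-1,[0,-35,0],[0,0,0]],[-1,[0,-35,0],[0,0,0]],[-1,[0,-30,0],[0,0,0]],[-1,[0,-15,0],[0,0,0]]]'
python3 go.py 470 267 197 -31.5
```

```text
time_s: 14.25
position: [629.0, -235.7, 204.4]
tcp_rot: [-1.57, -0.009, -0.551]
wrist_force: [1.0, -1.4, -5.1]
opening: 55.2
t 14.25 pos [ 629.  -235.7  204.4] yaw -31.6 F [ 1.  -1.4 -5.1] open 55.2
shift(tool now) [-398.6    4.1  345.2] |d| 527.3  shift(tool at target yaw) [-398.3    7.4  345.6]  turn [-0. -0.  0.]
```

```bash
python3 -m crank '[[-1,[-15,0,13],[0,0,0]],[-1,[-25,0,21.6],[0,0,0]],[-1,[-25,0,21.6],[0,0,0]],[-1,[-25,0,21.6],[0,0,0]],[-1,[-25,0,21.6],[0,0,0]]]'
python3 -m crank '[[-1,[-25,0,21.6],[0,0,0]],[-1,[-25,0,21.6],[0,0,0]],[-1,[-25,0,21.6],[0,0,0]],[-1,[-25,0,21.6],[0,0,0]],[-1,[-25,0,21.6],[0,0,0]]]'
python3 -m crank '[[-1,[-25,0,21.6],[0,0,0]],[-1,[-25,0,21.6],[0,0,0]],[-1,[-25,0,21.6],[0,0,0]],[-1,[-25,0,21.6],[0,0,0]],[-1,[-25,0,21.6],[0,0,0]]]'
python3 go.py 470 267 197 -31.5
```

```text
time_s: 14.67
position: [580.1, -88.5, 198.2]
tcp_rot: [-1.571, 0.0, -0.552]
wrist_force: [1.1, 0.3, -6.3]
opening: 55.0
time_s: 15.08
position: [530.2, 69.1, 198.5]
tcp_rot: [-1.571, -0.0, -0.551]
wrist_force: [0.1, -0.8, -6.3]
opening: 55.3
time_s: 15.5
position: [480.2, 226.5, 198.6]
tcp_rot: [-1.57, -0.0, -0.551]
wrist_force: [1.1, 0.5, -6.3]
opening: 54.7
t 15.5 pos [480.2 226.5 198.6] yaw -31.6 F [ 1.1  0.5 -6.3] open 54.7
shift(tool now) [-29.8   1.6  29.2] |d| 41.8  shift(tool at target yaw) [-29.8   1.6  29.2]  turn [-0. -0.  0.]
```

```bash
python3 -m crank '[[-1,[-18,0,18],[0,0,0]],[-1,[-12,0,11],[0,0,0]],[-1,[0,0,0],[0,-0.11,0]],[-1,[0,0,0],[0,-0.11,0]],[-1,[0,0,0],[0,-0.11,0]]]'
python3 -m crank '[[-1,[0,0,0],[0,-0.11,0]],[-1,[0,0,0],[0,-0.11,0]],[-1,[0,0,0],[0,-0.11,0]],[-1,[0,20,0],[0,0,0]],[-1,[0,0,0],[0,0,0]]]'
python3 - <<'E'
from h import *
s=env.get_image('side');t=env.get_image('top');w=env.get_image('wrist')
cv2.imwrite('pics/s9.png',cv2.resize(s[60:210,150:350],(800,600)))
cv2.imwrite('pics/t9.png',cv2.resize(t[190:340,50:250],(800,600)))
cv2.imwrite('pics/w9.png',w)
E
python3 go.py 470 267 100 6.5
```

```text
time_s: 15.92
position: [470.2, 266.0, 198.3]
tcp_rot: [-1.571, -0.0, -0.214]
wrist_force: [0.9, -0.7, -6.1]
opening: 55.5
time_s: 16.33
position: [468.6, 264.8, 175.3]
tcp_rot: [-1.572, 0.005, 0.109]
wrist_force: [-1.4, -0.1, -7.7]
opening: 55.5
t 16.48 pos [470.4 265.4 178.3] yaw 6.2 F [ 0.3 -0.1 -5.7] open 55.4
shift(tool now) [-0.2 78.3  1.6] |d| 78.3  shift(tool at target yaw) [-0.2 78.3  1.6]  turn [ 0. -0. -0.]
```

View pics/s9.png

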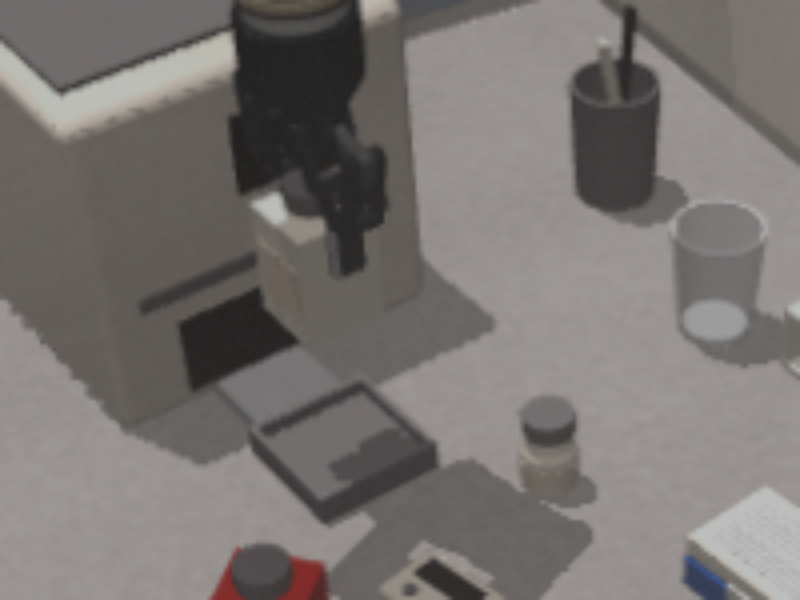

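View pics/w9.png

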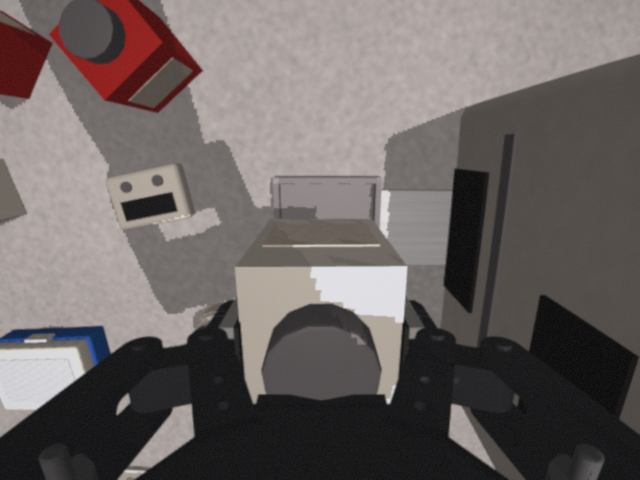

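In the wrist view the tray's near edge spans columns 272–381 at row 178, a little right of the bottle's centre line. I'll compute the correction from that edge.

```bash
python3 - <<'E'
from h import *
np.set_printoptions(precision=1,suppress=True)
st=env.read_state()
W=onz('wrist',[(272,178),(381,178)],22,st); print(W)
A=R(st['tcp_rot']); print('edge mid',W.mean(0),'len',np.linalg.norm(W[0]-W[1]),'dir',np.rad2deg(np.arctan2(*(W[1]-W[0])[[0,1]])))
c=W.mean(0)+47*A[:,0]; print('tray centre est',c, 'shift tool',A.T@(c-st['position']))
E
```

```text
[[430.4 217.7  22. ]
 [420.  311.5  22. ]]
edge mid [425.2 264.6  22. ] len 94.30387964096006 dir -6.345457652301
tray centre est [471.9 269.7  22. ] shift tool [  2.1 156.3   4.1]
```

```bash
python3 -m crank '[[-1,[0,25,2.5],[0,0,0]],[-1,[0,30,0],[0,0,0]],[-1,[0,30,0],[0,0,0]],[-1,[0,20,0],[0,0,0]],[-1,[0,0,0],[0,0,0]]]'
python3 -m crank '[[-1,[0,8,0],[0,0,0]],[-1,[0,0,0],[0,0,0]],[-1,[0,0,0],[0,0,0]]]'
python3 - <<'E'
from h import *
s=env.get_image('side');t=env.get_image('top');w=env.get_image('wrist')
cv2.imwrite('pics/x10.png',np.hstack([cv2.resize(s[80:230,150:350],(400,300)),cv2.resize(w,(400,300))]))
E
python3 go.py 470.5 268 54 6.5
```

```text
time_s: 16.9
position: [467.0, 266.8, 69.0]
tcp_rot: [-1.573, 0.009, 0.109]
wrist_force: [-0.8, -0.4, -7.6]
opening: 55.3
time_s: 17.15
position: [471.9, 268.5, 67.2]
tcp_rot: [-1.57, -0.003, 0.109]
wrist_force: [0.8, 0.1, -5.8]
opening: 55.0
t 17.3 pos [471.7 268.5  67.2] yaw 6.3 F [ 0.6 -0.5 -6.5] open 55.5
shift(tool now) [-1.3 13.2 -0.4] |d| 13.3  shift(tool at target yaw) [-1.3 13.2 -0.3]  turn [-0. -0.  0.]
```

View pics/x10.png

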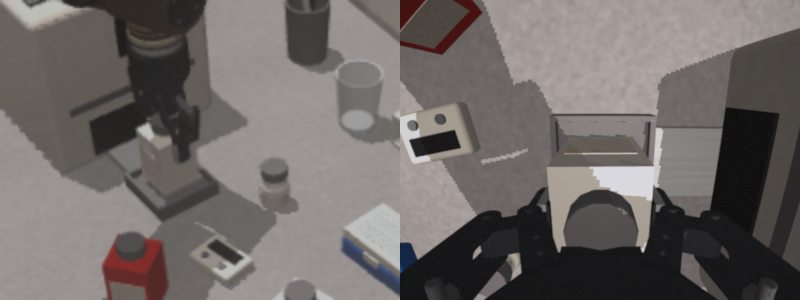

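The bottle is centred over the tray in both views. I'll lower it and feel for the floor.

```bash
python3 -m crank '[[-1,[0,6,0],[0,0,0]],[-1,[0,4,0],[0,0,0]],[-1,[0,0,0],[0,0,0]],[-1,[0,0,0],[0,0,0]]]'
python3 -m crank '[[-1,[0,2,0],[0,0,0]],[-1,[0,0,0],[0,0,0]],[-1,[0,0,0],[0,0,0]]]'
```

```text
time_s: 17.63
position: [470.1, 267.9, 54.9]
tcp_rot: [-1.571, 0.001, 0.109]
wrist_force: [-0.1, -0.2, -6.7]
opening: 55.5
time_s: 17.88
position: [470.6, 268.1, 54.6]
tcp_rot: [-1.571, 0.001, 0.109]
wrist_force: [-4.3, -1.6, 5.4]
opening: 55.2
```

That's contact, with the force going from -6.7 to +5.4 N. I'll ease off 1 mm, release and rise.

```bash
python3 -m crank '[[-1,[0,-1,0],[0,0,0]],[-1,[0,0,0],[0,0,0]],[1,[0,0,0],[0,0,0]],[1,[0,0,0],[0,0,0]],[1,[0,0,0],[0,0,0]]]'
python3 -m crank '[[1,[0,0,0],[0,0,0]],[1,[0,-20,0],[0,0,0]],[1,[0,-40,0],[0,0,0]],[1,[0,-40,0],[0,0,0]],[1,[0,-40,0],[0,0,0]]]'
python3 -m crank '[[1,[0,0,0],[0,0,0]]]'
python3 - <<'E'
from h import *
s=env.get_image('side');t=env.get_image('top');w=env.get_image('wrist')
cv2.imwrite('pics/x11.png',np.vstack([np.hstack([cv2.resize(s[80:230,150:350],(400,300)),cv2.resize(w,(400,300))]),np.hstack([cv2.resize(s,(400,300)),cv2.resize(t,(400,300))])]))
E
```

```text
time_s: 18.3
position: [471.4, 268.3, 55.0]
tcp_rot: [-1.57, -0.002, 0.109]
wrist_force: [-0.6, 0.4, -0.2]
opening: 85.2
time_s: 18.72
position: [470.1, 267.9, 195.7]
tcp_rot: [-1.571, 0.001, 0.109]
wrist_force: [1.3, 0.9, -0.5]
opening: 85.6
time_s: 18.8
position: [475.6, 269.9, 204.9]
tcp_rot: [-1.567, -0.018, 0.109]
wrist_force: [2.7, 0.1, 0.8]
opening: 85.5
```

View pics/x11.png

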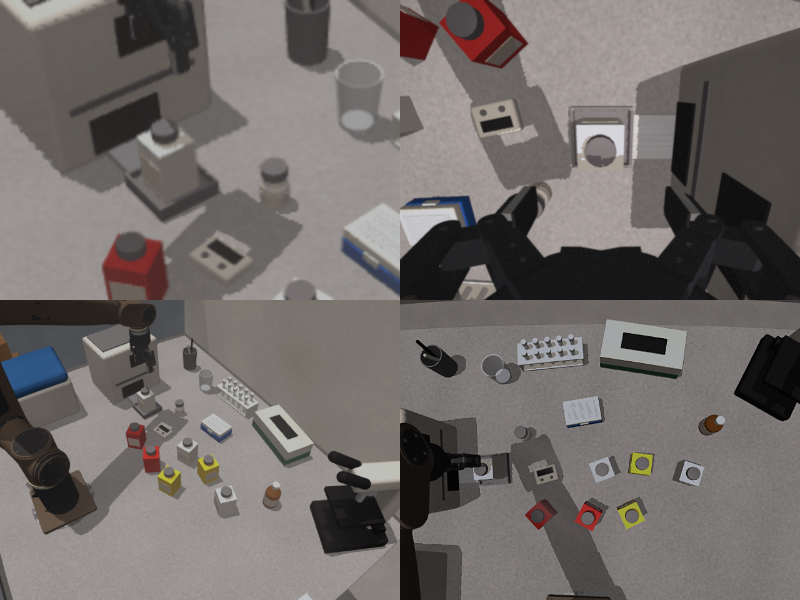

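The bottle stands in the tray, the jar is upright on the bench, and everything else looks in place. One last numeric check for moved items before handing in.

```bash
python3 -m crank '[[1,[0,0,0],[0,0,0]],[1,[0,0,0],[0,0,0]],[1,[0,0,0],[0,0,0]]]'
python3 - <<'E'
from h import *
t=env.get_image('top');cv2.imwrite('pics/t12.png',t);a=cv2.imread('pics/top0.png')
g=lambda i:cv2.cvtColor(i,cv2.COLOR_BGR2GRAY).astype(np.float32)
for n,(x0,y0,x1,y1) in dict(P=(302,248,346,294),S=(445,252,492,300),tip=(257,150,328,205),amber=(475,180,522,220),yel1=(364,240,408,283),yel2=(345,320,393,367),red1=(198,318,246,368),red2=(278,320,326,370),timer=(212,258,256,297)).items():
    A=g(a)[y0:y1,x0:x1];B=g(t)[y0-6:y1+6,x0-6:x1+6]
    r=cv2.matchTemplate(B,A,cv2.TM_CCOEFF_NORMED);_,v,_,l=cv2.minMaxLoc(r);print(n,round(v,3),l[0]-6,l[1]-6)
s=env.read_state();print(s['time_s'],s['wrist_force'])
E
```

```text
time_s: 19.2
position: [469.5, 267.7, 192.4]
tcp_rot: [-1.572, 0.003, 0.109]
wrist_force: [-0.4, 0.6, 0.6]
opening: 85.3
P 0.98 -1 0
S 1.0 0 0
tip 1.0 0 0
amber 1.0 0 0
yel1 1.0 0 0
yel2 1.0 0 0
red1 0.836 0 0
red2 0.816 0 0
timer 0.913 0 0
19.25 [-0.14003477 -0.15693318 -0.05489866]
```

```bash
python3 -c "
from station import env
print(env.close_job())"
```

```text
the job is handed in; nothing more can be done
None
```

The full bottle is standing upright in the analyser's tray, and I handed the job in at 19.25 s of the 72 s allowed.

- **Jar:** I took it out of the tray first and stood it on the bench near (584, 174). The side picture shows it upright.
- **Weighing:** The white bottle near (473, -66) read about 1.5 N when lifted (roughly 0.15 kg), so I set it back. The one near (628, -235) read about 6.4 N (roughly 0.65 kg), which is within the full range. I did not lift the third bottle; it counts as nearly empty by elimination.
- **Loading:** I lowered the full bottle onto the tray floor until I felt contact, released it and backed off. Side and wrist pictures show it upright and centred.
- **Final check:** Comparing the top view before and after, the third bottle, tip box, amber bottle and both yellow bottles had not moved. The first bottle shifted by about 1 pixel (2 mm). The reds and the timer did not shift, though they matched less closely (0.82 to 0.91), which I put down to the arm's shadow.
- **Disagreements:** Estimates of the tray centre differed by up to 7 mm between the three cameras, so I aimed between them; the tray has 14 mm to spare. The gripper read 36 mm on the jar, which is listed as 40 mm across; I think it gripped the cap. It held without slipping.

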